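# Index a ring by one division on a worm-driven head

## Task

Index the ring on the worm-driven indexing head by exactly one division: wind the crank clockwise (seen from above), three to four turns, until the sprung pawl has dropped behind the next tooth of the ratchet wheel. Then wind the crank back until that tooth beds firmly against the pawl - stop as soon as you feel it come up firm, do not force it - and let go of the crank, leaving the tooth loaded on the pawl.

Things in the scene. Friction and masses are not known exactly. Their poses are not given: they have to be found in the camera images.
- indexer: the indexing head, fixed to the bench: grey foot 134 x 172 x 12 mm, gear case with an upright worm barrel at its right that carries the crank; origin under the centre of the foot, z up; its -x side is the front with the ratchet wheel and the ring. The crank's plane is the highest: the next highest part, the pawl bracket, ends 149 mm above the bench
- worm_axis (a point): point on the crank's upright axis, 193 mm above the bench (the height of crank_grip): the centre of the circle on which the handle goes round
- crank_grip (a point): point on the axis of the crank's upright black handle at the height to grip it, 193 mm above the bench and 26 mm from worm_axis. The handle is 21 mm across, turns freely on its pin and stands from 165 to 205 mm above the bench; crank arm and hub end at 166 mm, a screw head on the hub at 170. Grip it firmly (30 N or more) or it slips out when wound fast
- crank (a joint): angle of the worm crank, rad, growing clockwise seen from above (forward). 24 turns make one turn of the ratchet wheel, four turns (25.1 rad) one division; no play. It runs with about 2.7 N at the handle and stays where it is left (self-locking worm)
- ratchet_wheel: steel ratchet wheel that carries the ring, at the front: 6 saw teeth, 120 mm over the tips, 8 mm deep; origin on its level axis, 80 mm above the bench. Seen from the robot's side it turns clockwise when wound forward. At the start the pawl lies in a notch, with that notch's tooth 1 to 17 degrees (0.07 to 1.1 turns of the crank) clear of it
- pawl: the sprung pawl, a 55 mm steel finger over the top of the wheel; origin at its pivot, about 142 mm above the bench and 48 mm left of the wheel's axis. Wound back, the tooth's upright face comes up against the pawl's nose and stops. The pawl bracket is adjustable: the crank angle at which a tooth beds differs by up to 1.3 rad either way between set-ups and is found by feel
- green_pliers: pliers with green handles, 159 mm, lying on the bench
- bench_block: polished steel block 64 x 64 x 18 mm
- ring_mandrel: tapered steel ring mandrel, 280 mm, lying on the bench
- screw_tin: round blue tin, 58 mm, 24 mm high
- drill_box: small clear box of drills, 38 x 55 x 17 mm, left of the head
- ring_blank: bezel ring on a square silver plate, 26 x 28 x 6 mm, in front of the head
- stone: small green oval stone, 14 x 21 x 8 mm, in front of the head
- pawl_tip (a point): end of the pawl's nose: 135 mm above the bench in a notch, rising slowly to 143 as a tooth passes, then dropping at once. Once a tooth, wound back, touches it, the force needed at the handle climbs above the running force by about 0.25 N per mm of handle travel: 2 to 4 N more is firm, some 6 N more overloads the pawl. Let go, the handle springs back a few mm, the tooth stays loaded

How it is judged:
By the outcome, as a careful person would: the job done as asked, in the order asked, and still so for the second after the job is handed in, with the robot touching nothing.
It also fails if it takes over 64 s, if anything falls off the work surface, if the arm or the gripper's body presses on something with over 40 N, if the wrist force passes 120 N, or if a joint passes its speed limit or range.

## Robot

A 6-joint arm with a two-finger parallel gripper is mounted at the origin on a cart in front of the work surface, level with it; the furniture and walls round the work are solid. World frame = base frame: x ahead of the robot, y to its left, z up, the work surface at z = 0. Lengths are in m, angles in rad, forces in N, time in s.
With the tool pointing down it reaches from about 0.325 to 0.775 m from the base axis. Payload 5.5 kg.
Tool frame: the origin (TCP) lies between the finger pads; the fingertips stand 8 mm ahead of it and the grasp point (between the pads) lies 11 mm behind it (tcp_to_tips is the distance from the TCP to the fingertips, in m); z points along the fingers, y is the line along which they close (so a half turn about z gives the same grasp; the last joint's range is limited). The gripper opens to 88 mm and grips with 3 to 60 N. Pads are 20 mm wide; open, the fingers measure 115 mm over their backs; the gripper's body (75 mm by 178 mm) begins 61 mm behind the grasp point.
Start: joints at [1.243, 0.091, 1.231, -0, 1.82, -0.057], TCP at [0.161, 0.578, 0.231] pointing down, gripper open.
Joint ranges: [-2.87, 2.87], [-0.86, 2.18], [0.17, 2.46], [-1.51, 4.65], [0.06, 2.69], [-2.65, 2.65]. Speed limits (rad/s): [2.57, 2.57, 3.01, 3.14, 3.14, 3.14].

## Interface

Orientations are given as a unit quaternion [w, x, y, z].
In Python, from bench import * gives the robot as it stands. Calls block until the motion is done:
- move_to(position, orientation): joint-space move of the TCP to a pose.
- move_l(position, speed=0.15, orientation=None): straight line of the TCP; orientation=None keeps the orientation; speed is the mean speed in m/s.
- movej(angles): joint-space move.
- gripper_open() and close(): open the fingers fully, or close them until they stop; the grip force is fixed at half the most.
- hold(seconds).
- inverse_kinematics(position, orientation): joint angles nearest the present ones, or None.
- state(): the state.
- get_image(name): name is "side" or "top"; returns a dict with "frame" (400x640x3 uint8, blue, green, red), "depth" (400x640 float32, m along the optical axis (not along the pixel's ray), 0 where there is no reading), "camera_matrix" (3x3 intrinsics, pixels), "view" (4x4, takes a point from world to camera coordinates). Camera axes: x right, y up, looking along -z (the intrinsics and any distortion apply to the point x, -y, -z); pixel columns grow to the right and rows downward; lengths in m; the calibration is good to about 2 mm. A picture is of the moment at which its call begins.
A pose or a line that the arm cannot do raises IKError and nothing moves.
- job_done(): hands the job in; it is judged then, once.
The state is a dict: "time": time; "joint_pos": joint angles; "dq": joint speeds; "joint_torque": joint torques, N m; "ee_pos": TCP position; "ee_rot": TCP orientation; "ft_force": force on the tool from outside, world axes, zero at the start; "moment": the same for the moment, N m; "finger_gap": finger opening in m; "finger_force": force on a finger pad.
Only numpy, scipy, OpenCV 4.12 (cv2) and the standard library are available. Lean on these libraries where they do the work, as an engineer would, in place of code of your own. Each camera call takes 0.05 s, during which the arm holds its last target. There are 200 camera calls.

## Working session

There is one attempt and no reset: what is moved stays moved. The work goes in short steps, each a Python script; the robot and the scene stay as the last script left them, time stands still between calls to the robot, and variables do not carry over. Pictures are saved under pics/ and viewed, at most 10 in all, crops included, and the job is handed in when it is done.

```bash
mkdir -p pics; ls
python3 - <<'E'
from bench import *
import cv2,numpy as np
for n in("top","side"):
    g=get_image(n); cv2.imwrite(f"pics/{n}0.png",g["frame"]); np.savez(f"{n}0.npz",**g)
    print(n,g["camera_matrix"].tolist(),np.round(g["view"],4).tolist(),[k for k in g])
s=state();print(s)
E
```

```text
pics
top [[384.5747546282541, 0.0, 318.5548424277471], [0.0, 384.5747546282541, 203.21538733036772], [0.0, 0.0, 1.0]] [[-0.2551, -0.9669, -0.0056, 0.3432], [0.9337, -0.2478, 0.2583, -0.4942], [-0.2512, 0.0606, 0.966, -1.0416], [0.0, 0.0, 0.0, 1.0]] ['frame', 'depth', 'camera_matrix', 'view']
side [[390.0861699761777, 0.0, 322.5832999951141], [0.0, 390.0861699761777, 197.6479905873643], [0.0, 0.0, 1.0]] [[0.9874, -0.1568, 0.0227, -0.486], [0.0691, 0.5546, 0.8292, -0.2689], [-0.1426, -0.8172, 0.5584, -0.6807], [0.0, 0.0, 0.0, 1.0]] ['frame', 'depth', 'camera_matrix', 'view']
{'time': 0.1, 'joint_pos': array([ 1.24333125e+00,  9.17766166e-02,  1.23173930e+00,  5.33853903e-07,
        1.81982628e+00, -5.66882154e-02]), 'dq': array([-0.00055477, -0.00087266, -0.00094122,  0.00133216, -0.00048096,
       -0.00108572]), 'joint_torque': array([ 2.16646113e-03, -4.47856772e+01, -4.07568955e+01,  6.99311751e-02,
        2.84185493e-02, -1.38327746e-04]), 'ee_pos': array([0.16040053, 0.57789738, 0.22963889]), 'ee_rot': array([-1.67245982e-04,  1.34975081e-01,  9.90848607e-01, -8.58635345e-04]), 'ft_force': array([ 0.07289519, -0.55313523, -0.01730692]), 'moment': array([-0.04191087,  0.05995622,  0.05252172]), 'finger_force': 0.0, 'finger_gap': 0.08768493573973449}
```

View pics/top0.png

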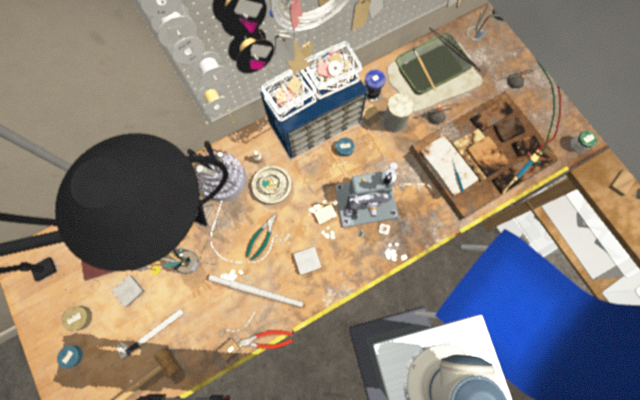

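View pics/side0.png

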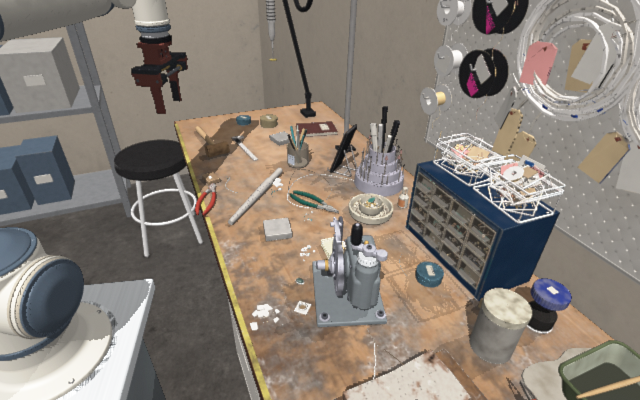

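The top view shows the head at about (367,197). The side view shows the same head with its black handle at about (356,235) and the barrel at (365,275). I'll enlarge both.

Run:
```python
import cv2,numpy as np
a=cv2.imread("pics/top0.png")[150:240,320:415]; b=cv2.imread("pics/side0.png")[210:335,300:400]
a=cv2.resize(a,(396,375),interpolation=cv2.INTER_CUBIC); b=cv2.resize(b,(400,500),interpolation=cv2.INTER_CUBIC)
o=np.zeros((500,800,3),np.uint8);o[:375,:396]=a;o[:,400:]=b;cv2.imwrite("pics/crop0.png",o)
```

```text
(no output)
```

View pics/crop0.png

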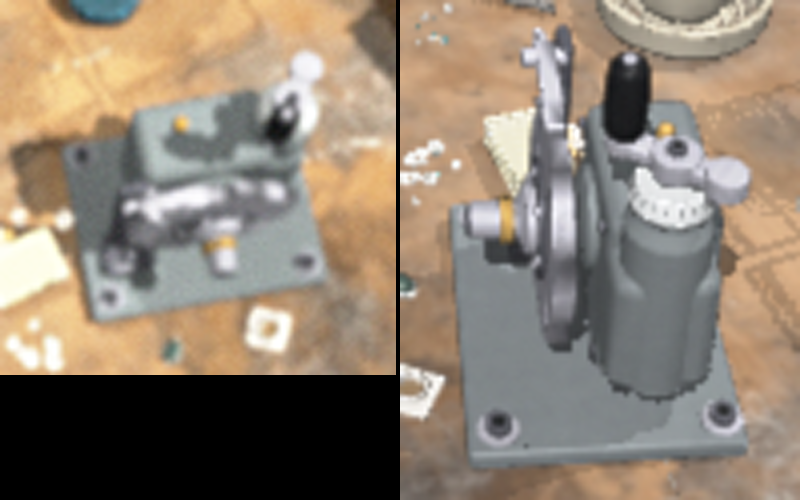

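The crops show the black handle at about side (357,234) and top (388,179). The hub screw is at side (369.5,247), with the counterweight opposite the handle.

```bash
cat > h.py <<'E'
import numpy as np,cv2
def ray(g,u,v):
    K,V=g["camera_matrix"],g["view"];R=V[:3,:3]
    d=np.array([(u-K[0,2])/K[0,0],-(v-K[1,2])/K[1,1],-1.]);return -R.T@V[:3,3],R.T@d
def onz(g,u,v,z):
    c,d=ray(g,u,v);return c+d*(z-c[2])/d[2]
def cloud(g,m):
    v,u=np.nonzero(m&(g["depth"]>0));c=[];
    for a,b in zip(u,v):
        o,d=ray(g,a,b);c.append(o+d*g["depth"][b,a])
    return np.array(c)
E
python3 - <<'E'
from h import *
from scipy.optimize import least_squares
T=dict(np.load("top0.npz"));S=dict(np.load("side0.npz"));np.set_printoptions(precision=4,suppress=True)
for n,g,(x0,x1,y0,y1) in(("top",T,(380,400,165,190)),("side",S,(348,366,220,247))):
    f=g["frame"];m=np.zeros(f.shape[:2],bool);m[y0:y1,x0:x1]=f[y0:y1,x0:x1].max(2)<70
    v,u=np.nonzero(m);P=cloud(g,m)
    print(n,m.sum(),u.mean(),v.mean(),u.min(),u.max(),v.min(),v.max(),"z=.185:",onz(g,u.mean(),v.mean(),.185))
    print(" cloud med",np.median(P,0),P.min(0),P.max(0))
    Q=P[(P[:,2]>.168)&(P[:,2]<.203)]
    if len(Q)>8:
        c=ray(g,0,0)[0][:2]
        r=least_squares(lambda p:np.hypot(*(Q[:,:2]-p).T)-.0105,np.median(Q[:,:2],0)+.005*(np.median(Q[:,:2],0)-c),loss='soft_l1',f_scale=.002);print(" circ",r.x,len(Q),abs(r.fun).mean())
print("hub side",onz(S,369.5,246.8,.170))
print("cw side z.16",onz(S,381.5,254.5,.162),"cw top",onz(T,393.4,166.3,.162))
for u,v in((337.,184.7),(397.5,216.5),(343,226)):print("foot corner",onz(T,u,v,.012))
E
```

```text
top 33 385.93939393939394 180.93939393939394 383 389 177 184 z=.185: [0.5476 0.0284 0.185 ]
 cloud med [0.5443 0.0316 0.1962] [0.5399 0.0252 0.172 ] [0.5523 0.0346 0.2069]
 circ [0.5503 0.0236] 24 0.0005909575095890435
side 191 356.130890052356 234.85340314136127 351 361 224 244 z=.185: [0.5506 0.0236 0.185 ]
 cloud med [0.5489 0.0189 0.1876] [0.5415 0.0153 0.1181] [0.579  0.0829 0.2062]
 circ [0.5516 0.0279] 168 0.0006772513169559798
hub side [0.5714 0.0067 0.17  ]
cw side z.16 [ 0.5898 -0.0066  0.162 ] cw top [ 0.5883 -0.0092  0.162 ]
foot corner [0.6219 0.1324 0.012 ]
foot corner [ 0.4792 -0.0159  0.012 ]
foot corner [0.493  0.1496 0.012 ]
```

Run:
```python
from h import *
from bench import *
np.set_printoptions(precision=3,suppress=True)
T=dict(np.load("top0.npz"));S=dict(np.load("side0.npz"))
P=np.vstack([cloud(g,np.ones((400,640),bool)) for g in(T,S)])
r=np.hypot(P[:,0],P[:,1]);a=np.degrees(np.arctan2(P[:,1],P[:,0]))
for lo in range(-20,80,10):
    m=(P[:,2]>.19)&(a>=lo)&(a<lo+10)&(r>.3)&(r<1.2)
    print(lo,m.sum(), 'rmin,zmax',np.percentile(r[m],1) if m.any() else None,P[m,2].max() if m.any() else None)
print("pix hub/pawl side cam pos",ray(S,0,0)[0],ray(T,0,0)[0])
for q in([0,1,0,0],[0,0,1,0]):
    for z in(.182,.29):
        for p in((.551,.0255),(.597,.007),(.571,-.02)):
            print(q,p,z,inverse_kinematics([*p,z],q))
```

```text
-20 230 rmin,zmax 1.0340517354963665 0.24531625445147764
-10 6330 rmin,zmax 0.940957081771742 0.4402580116538102
0 24497 rmin,zmax 0.8345593448616069 0.5483983226545548
10 18894 rmin,zmax 0.8253978941495226 0.5565586453138062
20 15566 rmin,zmax 0.8963092824726929 0.63086815558624
30 33965 rmin,zmax 0.37113398437401524 1.0940824486326675
40 26323 rmin,zmax 0.5279332890341402 0.8646112063330369
50 2963 rmin,zmax 0.5634128926953967 0.824410986862856
60 944 rmin,zmax 0.3015308868693955 0.5171636009487077
70 4320 rmin,zmax 0.31477948551638274 0.500940306064087
pix hub/pawl side cam pos [ 0.401 -0.483  0.614] [0.287 0.273 1.136]
[0, 1, 0, 0] (0.551, 0.0255) 0.182 [-0.015 -0.044  1.453 -0.     1.732  1.555]
[0, 1, 0, 0] (0.597, 0.007) 0.182 [-0.045  0.079  1.33  -0.     1.733  1.526]
[0, 1, 0, 0] (0.571, -0.02) 0.182 [-0.095  0.009  1.401 -0.     1.731  1.476]
[0, 1, 0, 0] (0.551, 0.0255) 0.29 [-0.015 -0.019  1.238 -0.     1.923  1.555]
[0, 1, 0, 0] (0.597, 0.007) 0.29 [-0.045  0.104  1.111 -0.     1.926  1.526]
[0, 1, 0, 0] (0.571, -0.02) 0.29 [-0.095  0.034  1.184 -0.     1.923  1.476]
[0, 0, 1, 0] (0.551, 0.0255) 0.182 [-0.015 -0.044  1.453 -0.     1.732 -1.586]
[0, 0, 1, 0] (0.597, 0.007) 0.182 [-0.045  0.079  1.33  -0.     1.733 -1.616]
[0, 0, 1, 0] (0.571, -0.02) 0.182 [-0.095  0.009  1.401 -0.     1.731 -1.665]
[0, 0, 1, 0] (0.551, 0.0255) 0.29 [-0.015 -0.019  1.238 -0.     1.923 -1.586]
[0, 0, 1, 0] (0.597, 0.007) 0.29 [-0.045  0.104  1.111 -0.     1.926 -1.616]
[0, 0, 1, 0] (0.571, -0.02) 0.29 [-0.095  0.034  1.184 -0.     1.923 -1.665]
```

Run:
```python
from h import *
np.set_printoptions(precision=3,suppress=True)
for n in("top","side"):
    g=dict(np.load(n+"0.npz"));P=cloud(g,np.ones((400,640),bool))
    r=np.hypot(P[:,0],P[:,1]);a=np.degrees(np.arctan2(P[:,1],P[:,0]))
    for lo in range(5,65,10):
        m=(P[:,2]>.12)&(a>=lo)&(a<lo+10)&(r>.1)&(r<.8)
        if m.sum()>3:
            h,e=np.histogram(P[m,2],bins=np.arange(.1,1.2,.1));print(n,lo,h,"rmin by z",[round(r[m&(P[:,2]>=z)&(P[:,2]<z+.1)].min(),2) if k else 0 for z,k in zip(e,h)])
```

```text
top 5 [953   0   0   0   0   0   0   0   0   0] rmin by z [np.float64(0.1), 0, 0, 0, 0, 0, 0, 0, 0, 0]
top 15 [307   0   0   0   0   0   0   0   0   0] rmin by z [np.float64(0.77), 0, 0, 0, 0, 0, 0, 0, 0, 0]
top 25 [ 0  0  0  0 22 15  0  0  0  0] rmin by z [0, 0, 0, 0, np.float64(0.63), np.float64(0.63), 0, 0, 0, 0]
top 35 [    0     0     0    93   190   254     0  8185     0 12245] rmin by z [0, 0, 0, np.float64(0.65), np.float64(0.63), np.float64(0.63), 0, np.float64(0.52), 0, np.float64(0.37)]
top 45 [   9    0   87   31    0  450  831 7414    0    0] rmin by z [np.float64(0.78), 0, np.float64(0.72), np.float64(0.72), 0, np.float64(0.77), np.float64(0.68), np.float64(0.52), 0, 0]
side 5 [1818    0    0    0    0    0    0    0    0    0] rmin by z [np.float64(0.1), 0, 0, 0, 0, 0, 0, 0, 0, 0]
side 15 [462   0   0   0   0   0   0   0   0   0] rmin by z [np.float64(0.77), 0, 0, 0, 0, 0, 0, 0, 0, 0]
side 35 [  0   0   0 105  12   0   0   0   0   0] rmin by z [0, 0, 0, np.float64(0.65), np.float64(0.65), 0, 0, 0, 0, 0]
side 45 [  9   0  57 289   0   0   0   0   0   0] rmin by z [np.float64(0.78), 0, np.float64(0.72), np.float64(0.7), 0, 0, 0, 0, 0, 0]
side 55 [  0   0   0   0 125   0   0   0   0   0] rmin by z [0, 0, 0, 0, np.float64(0.15), 0, 0, 0, 0, 0]
```

Run:
```python
from h import *
from bench import *
np.set_printoptions(precision=4,suppress=True)
move_to([.12,.425,.28],state()["ee_rot"])
Q=[0,0,1,0]
move_to([.43,.02,.28],Q); move_to([.551,.0255,.25],Q)
print(state()["time"],state()["ee_pos"])
g=get_image("side");cv2.imwrite("pics/s1.png",cv2.resize(g["frame"][130:330,240:440],(600,600),interpolation=cv2.INTER_CUBIC))
```

```text
3.2167 [0.5508 0.0263 0.2494]
```

View pics/s1.png

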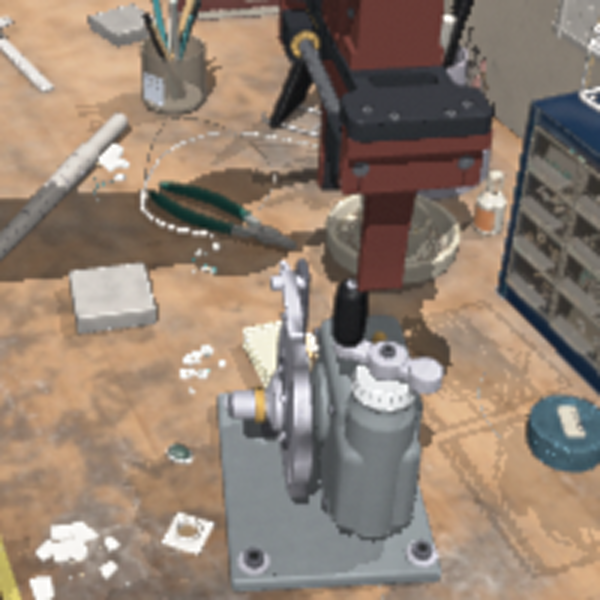

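The gripper is right over the handle, which sits at crop (350,310). I'll lower it, grip, and wind a first half turn while watching the forces.

```bash
cat >> h.py <<'E'
def wind(n,c,off,phi0,dphi,speed=.1,R=.026,z=.182):
    """n steps of dphi from phi0 (world angle); rows: phi, x,y, radial F, tangential F (forward +), Fz. c = hub, off = TCP minus handle"""
    from bench import move_l,state
    out=[]
    for i in range(1,n+1):
        p=phi0+i*dphi; e=np.array([np.cos(p),np.sin(p)])
        move_l([*(c+off+R*e),z],speed); s=state(); f=s["ft_force"]
        out.append([p,*s["ee_pos"][:2],f[:2]@e,f[:2]@[e[1],-e[0]],f[2],s["time"],s["finger_gap"]])
    return np.array(out)
E
python3 - <<'E'
from h import *
from bench import *
np.set_printoptions(precision=4,suppress=True)
move_l([.551,.0255,.182],.12);f0=state();close();s=state()
print(f0["ft_force"],s["ft_force"],s["finger_gap"],s["finger_force"],s["ee_pos"],s["time"])
h=np.array([.551,.0255]);c=np.array([.5708,.0073])
phi=np.arctan2(*(h-c)[::-1]);print(phi,np.hypot(*(h-c)))
o=wind(6,c,np.zeros(2),phi,-np.pi/12,.06);print(o)
np.savez("st.npz",c=c,phi=o[-1,0],phi0=phi)
E
```

```text
[-0.3999  0.4827  0.1316] [-0.1901  1.3831  0.3579] 0.020501539232470004 29.999595880508423 [0.5509 0.0258 0.182 ] 5.025
2.398274897634234 0.026893865471515937
[[ 2.1365  0.5562  0.0306  6.8956 -0.8592  2.2582  5.2917  0.0208]
 [ 1.8747  0.5626  0.034   7.847  -0.9949  1.6492  5.5583  0.0206]
 [ 1.6129  0.5697  0.0354  7.7927 -0.7836  1.6771  5.825   0.0207]
 [ 1.3511  0.577   0.0348  6.6388 -0.4841 -0.5312  6.0917  0.0206]
 [ 1.0893  0.5837  0.0322  6.9899 -0.6065 -0.277   6.3583  0.0204]
 [ 0.8275  0.5896  0.0279  6.1963 -0.7476 -0.5225  6.625   0.0204]]
```

Run:
```python
from h import *
from bench import *
from scipy.optimize import least_squares
np.set_printoptions(precision=4,suppress=True)
st=np.load("st.npz");c=st["c"];phi=float(st["phi"])
X=[[.5562,.0306],[.5626,.034],[.5697,.0354],[.577,.0348],[.5837,.0322],[.5896,.0279]]
fit=lambda X:least_squares(lambda p:np.hypot(*(np.array(X)-p).T)-.026,c).x
c=fit(X);print("c",c)
o=wind(18,c,np.zeros(2),phi,-np.pi/12,.08);print(o[:,[0,3,4,5,6]])
c2=fit(o[:,1:3]);print("c2",c2,"resid mm",1e3*(np.hypot(*(o[:,1:3]-c2).T)-.026))
np.savez("st.npz",c=c2,phi=o[-1,0],phi0=st["phi0"])
```

```text
c [0.5713 0.0094]
[[ 0.5657  1.3094 -1.1205 -0.1936  6.875 ]
 [ 0.3039  0.5365  0.1632  0.4217  7.125 ]
 [ 0.0421 -0.1602  0.2319  0.7652  7.375 ]
 [-0.2197 -1.1935  0.1769  0.5601  7.625 ]
 [-0.4815 -1.1204  0.5349  0.1224  7.875 ]
 [-0.7433 -1.4964  0.6275 -0.5644  8.125 ]
 [-1.0051 -1.4632  0.1048 -0.1623  8.375 ]
 [-1.2669 -1.9596  0.4104  0.1649  8.625 ]
 [-1.5287 -3.0262  0.6271  0.088   8.875 ]
 [-1.7905 -2.7614  1.8568 -0.7353  9.125 ]
 [-2.0523 -3.916   0.1197 -1.0934  9.375 ]
 [-2.3141 -3.2742  0.4895 -1.1808  9.625 ]
 [-2.5759 -2.9035  0.6988 -1.8306  9.875 ]
 [-2.8377 -3.7346  0.104  -2.3129 10.125 ]
 [-3.0995 -2.25   -0.8161 -1.7621 10.375 ]
 [-3.3613 -1.8955 -0.7398 -0.464  10.625 ]
 [-3.6231 -1.8368 -0.7634 -1.9839 10.875 ]
 [-3.8849 -1.0842  0.0395 -0.9527 11.125 ]]
c2 [0.5712 0.0096] resid mm [ 0.0867  0.0464  0.0481  0.036   0.0182  0.0324  0.0257 -0.0136  0.0121
  0.011   0.0167  0.0221  0.0159  0.03    0.0564  0.0525  0.0497  0.0436]
```

Run:
```python
from h import *
from bench import *
np.set_printoptions(precision=4,suppress=True)
st=np.load("st.npz");c=st["c"];phi=float(st["phi"]);phi0=float(st["phi0"])
O=[];I=[]
o=wind(32,c,np.zeros(2),phi,-np.pi/10,.1);O.append(o);phi=o[-1,0]
for k in range(28):
    o=wind(1,c,np.zeros(2),phi,-np.pi/10,.1);phi=o[-1,0];O.append(o)
    if k%2:
        g=get_image("side");I.append(g["frame"]);
        f=cv2.resize(g["frame"][205:255,320:370],(150,150),interpolation=cv2.INTER_CUBIC)
        cv2.putText(f,f"{(phi0-phi)/2/np.pi:.2f}",(2,146),0,.4,(0,0,255));I[-1]=f
O=np.vstack(O);print((phi0-phi)/2/np.pi);print(np.c_[(phi0-O[:,0])/2/np.pi,O[:,3:8]][28:])
while len(I)<15:I.append(I[0]*0)
cv2.imwrite("pics/m.png",np.vstack([np.hstack(I[r*5:r*5+5]) for r in range(3)]))
np.savez("st.npz",c=c,phi=phi,phi0=phi0)
```

```text
4.000000000000006
[[ 2.45    0.1243  1.4915 -1.309  18.375   0.0207]
 [ 2.5    -0.2352  1.4373 -0.1597 18.625   0.0205]
 [ 2.55   -0.7775  1.3501  0.1228 18.875   0.0203]
 [ 2.6    -0.8318  1.1217  0.5415 19.125   0.0206]
 [ 2.65   -0.0598  1.568  -0.916  19.375   0.0202]
 [ 2.7    -1.0972  1.7521 -0.8966 19.625   0.0204]
 [ 2.75   -0.5715  0.5954 -1.3866 19.925   0.0202]
 [ 2.8    -0.3771  1.1486 -0.7855 20.175   0.0201]
 [ 2.85    0.4528  0.2456 -0.6423 20.475   0.0205]
 [ 2.9    -0.2165  0.546  -0.6404 20.725   0.0207]
 [ 2.95   -0.939   0.4447 -0.2969 21.025   0.0205]
 [ 3.     -0.1093 -0.0768 -0.6893 21.275   0.0203]
 [ 3.05    0.6537  0.6459 -0.4606 21.575   0.02  ]
 [ 3.1     0.2989  1.5861  0.0271 21.825   0.0204]
 [ 3.15    1.8762  1.1903 -0.5314 22.125   0.0205]
 [ 3.2     0.1374  0.8344 -0.2608 22.375   0.0206]
 [ 3.25    0.5976  0.4524 -1.3604 22.675   0.0205]
 [ 3.3     1.2064  1.2363 -0.6656 22.925   0.0203]
 [ 3.35    0.1661  2.8647  0.1202 23.225   0.0204]
 [ 3.4     0.2827  1.2015 -0.1561 23.475   0.0208]
 [ 3.45    0.9733  1.3191 -0.6258 23.775   0.0203]
 [ 3.5     0.2938  0.2297 -0.5584 24.025   0.0204]
 [ 3.55    0.3577  0.7122  0.4588 24.325   0.0206]
 [ 3.6    -0.104   0.1917 -0.3657 24.575   0.0205]
 [ 3.65    0.2907  1.1808 -0.9011 24.875   0.0199]
 [ 3.7     0.2427  2.1244  0.0103 25.125   0.0205]
 [ 3.75   -0.4473  2.1256 -0.1639 25.425   0.0202]
 [ 3.8    -0.3897  0.3429 -0.8376 25.675   0.0203]
 [ 3.85   -0.893  -0.5579  0.3077 25.975   0.0204]
 [ 3.9    -1.1291  0.006  -0.4818 26.225   0.0205]
 [ 3.95    0.1907  0.902  -0.3671 26.525   0.0206]
 [ 4.      0.3181  0.2235 -0.4013 26.775   0.0204]]
```

View pics/m.png

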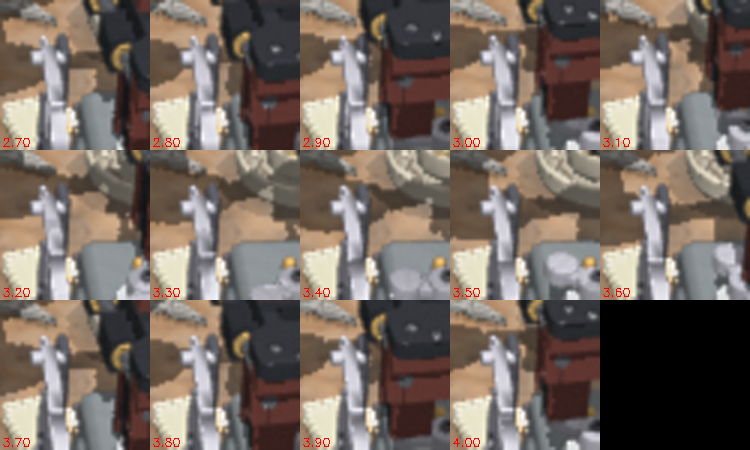

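The pawl shows in every tile as the bright finger at x≈55, with its nose edge around y≈105. I'll magnify that area.

Run:
```python
import cv2,numpy as np
m=cv2.imread("pics/m.png");t=[m[r*150:r*150+150,c*150:c*150+150] for r in range(3) for c in range(5)][:14]
a=[cv2.resize(x[30:135,30:80],(110,290),interpolation=cv2.INTER_CUBIC) for x in t]
cv2.imwrite("pics/m2.png",np.vstack([np.hstack(a[:7]),np.hstack(a[7:])]))
```

```text
(no output)
```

View pics/m2.png

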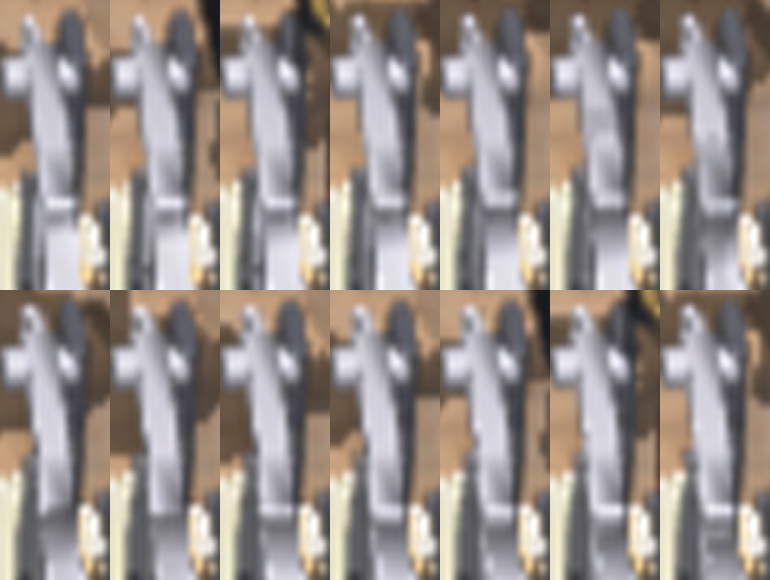

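The nose edge drops by about 2 px between 3.3 and 3.4 turns, so the pawl has fallen behind the next tooth. That fits bedding at roughly 3.3 turns. Now I'll wind back by feel, with a force abort.

```bash
cat >> h.py <<'E'
def feel(c,phi,dphi,n,lim,base=None,speed=.04):
    """wind step by step, averaging the force; stop when mean tangential force exceeds base+lim"""
    from bench import hold,state
    R=[]
    for i in range(n):
        phi=wind(1,c,np.zeros(2),phi,dphi,speed)[-1,0];F=[]
        e=np.array([np.cos(phi),np.sin(phi)]);t=np.array([e[1],-e[0]])
        for k in range(5):
            hold(.02);s=state();F.append(s["ft_force"][:2]@t)
        R.append([phi,np.mean(F),1e3*((s["ee_pos"][:2]-c)@t),s["time"]])
        b=np.mean([r[1] for r in R[:6]]) if base is None else base
        if len(R)>3 and R[-1][1]>b+lim: break
    return np.array(R)
E
python3 - <<'E'
from h import *
from bench import *
np.set_printoptions(precision=3,suppress=True)
st=np.load("st.npz");c=st["c"];phi=float(st["phi"]);phi0=float(st["phi0"])
o=feel(c,phi,np.pi/10,9,2.,speed=.08)
print(np.c_[(phi0-o[:,0])/2/np.pi,o[:,1:]])
if len(o)==9:
    p=feel(c,o[-1,0],np.pi/20,10,1.5,base=o[2:,1].mean(),speed=.06);print(np.c_[(phi0-p[:,0])/2/np.pi,p[:,1:]]);o=np.vstack([o,p])
np.savez("st.npz",c=c,phi=o[-1,0],phi0=phi0)
E
```

```text
[[ 3.95  -0.355 -0.369 27.158]
 [ 3.9   -1.33  -0.474 27.492]
 [ 3.85  -1.066 -0.377 27.825]
 [ 3.8   -1.237 -0.323 28.158]
 [ 3.75  -0.918 -0.306 28.492]
 [ 3.7   -1.259 -0.217 28.825]
 [ 3.65  -1.177 -0.166 29.158]
 [ 3.6   -1.064 -0.153 29.492]
 [ 3.55  -1.094 -0.155 29.825]]
[[ 3.525  1.354  0.1   30.158]
 [ 3.5    1.279 -0.213 30.492]
 [ 3.475  0.463 -0.339 30.825]
 [ 3.45   0.44  -0.3   31.158]]
```

```bash
cat > go.py <<'E'
import sys
from h import *
from bench import *
np.set_printoptions(precision=3,suppress=True)
n,lim=int(sys.argv[1]),float(sys.argv[2])
st=np.load("st.npz");c=st["c"];phi=float(st["phi"]);phi0=float(st["phi0"])
p=feel(c,phi,np.pi/20,n,lim,base=0,speed=.06);print(np.c_[(phi0-p[:,0])/2/np.pi,p[:,1:]])
np.savez("st.npz",c=c,phi=p[-1,0],phi0=phi0)
E
python3 go.py 6 2.5
```

```text
[[ 3.425  0.937 -0.257 31.492]
 [ 3.4    0.944 -0.282 31.825]
 [ 3.375  0.895 -0.295 32.158]
 [ 3.35   0.597 -0.305 32.492]
 [ 3.325  1.211 -0.305 32.825]
 [ 3.3    0.584 -0.312 33.158]]
```

```bash
python3 go.py 6 2.2
```

```text
[[ 3.275  0.874 -0.291 33.492]
 [ 3.25   2.034 -0.152 33.825]
 [ 3.225  2.882  0.014 34.158]
 [ 3.2    4.286  0.154 34.492]]
```

The force rose from about 0.85 N to 4.3 N over roughly 13 mm, so it is 3.4 N above running: firm, but not overloaded. I'll let go.

Run:
```python
from h import *
from bench import *
np.set_printoptions(precision=4,suppress=True)
gripper_open();p=state()["ee_pos"];move_l([p[0],p[1],.28],.12);move_to([.43,.02,.30],[0,0,1,0]);hold(.3)
print(state()["time"],state()["ft_force"],state()["finger_gap"])
g=get_image("side");np.savez("s2.npz",**g);f=g["frame"]
a=cv2.resize(f[205:335,300:400],(400,520),interpolation=cv2.INTER_CUBIC);b=cv2.resize(np.load("side0.npz")["frame"][205:335,300:400],(400,520),interpolation=cv2.INTER_CUBIC)
cv2.imwrite("pics/end.png",np.hstack([b,a]))
m=np.zeros((400,640),bool);m[215:260,345:390]=f[215:260,345:390].max(2)<70
P=cloud(g,m);P=P[(P[:,2]>.175)&(P[:,2]<.203)&(np.hypot(P[:,0]-.5712,P[:,1]-.0096)<.045)]
print(len(P),P.mean(0))
```

```text
37.55 [-0.4928  0.1075 -0.4966] 0.087760087303229
135 [0.5807 0.0262 0.1898]
```

View pics/end.png

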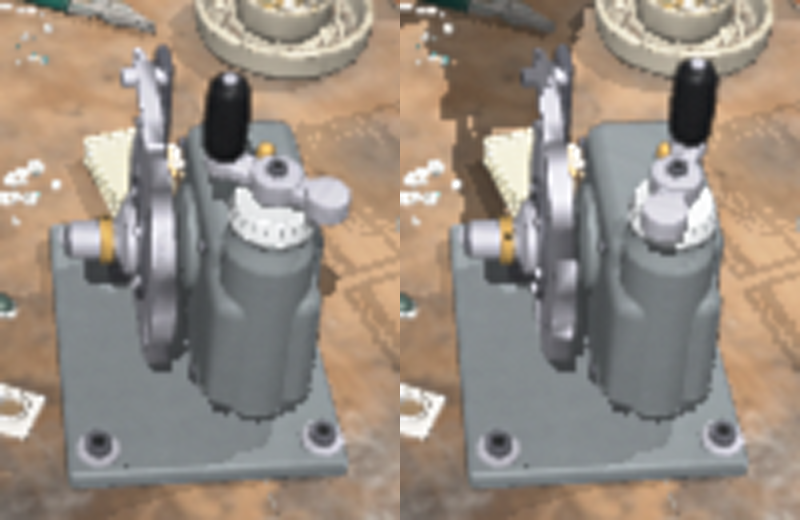

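The final picture (right half) shows the crank free, with the handle at crop (693,100). That is within a few mm of where I let go, and the pawl is down on the wheel. I'm handing the job in.

```bash
python3 -c "
from bench import *
print(job_done())"
```

```text
the job is handed in; nothing more can be done
None
```

I indexed the ring by one division and handed the job in at about 38 s: I wound four turns forward, saw the pawl drop at about 3.35, wound back 0.8 turn until the tooth came up firm (about 3.4 N above running), and let go.

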